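Pin the hinge of a two-part casting mould

TASK

Join the two halves of the printed mould: push the carriage with the yellow half fully home against its stop, then take the long red-headed hinge pin out of its stand, feel for the yellow knuckle's hole with it, and with the pin in that hole draw the yellow half into line with the orange knuckle below. Push the pin gently through both until its head sits fully down on the yellow knuckle, and let go. Never force the pin, and leave the short blue pin, the jar, the screwdriver and the box of sticks alone.

Things in the scene. Friction and masses are not known exactly. Their poses are not given: they have to be found in the camera images.
- jig: plywood assembly board, fixed, x -63 to +47 mm, y -187 to +87 mm, 12 mm thick. Origin on the table, straight below the hinge line. At its +y side stands the fixed orange mould half (x -32 to 0, y 18 to 72, top 66 mm above the table) with the LOWER knuckle; at its -y side runs the carriage with the loose yellow half and the UPPER knuckle.
- hinge_line (a point): point on the hinge line (the vertical axis of the orange LOWER knuckle's hole) at the height of the yellow knuckle's top, 70 mm above the table. Axes as the jig's. True for the orange half; the yellow hole is in line with it only once the carriage is closed and the yellow half drawn into line.
- lower_knuckle (a point): on the hinge line, centre of the top of the orange LOWER knuckle: a 26 mm square block, 18 to 42 mm above the table, with a vertical 12 mm through hole, no chamfer. A spring ball in it, 31 mm above the table, rubs on the pin: the last 15 mm need a push of some newtons (about 3 to 10); the pin does not drop in by its weight.
- deck (a point): centre of the carriage under the yellow half, axes as the jig's. The half (in line: x -32 to 0, y -72 to -18 when closed, top 66 mm up) and its UPPER knuckle (34 mm in x, 26 in y, 44 to 70 mm up, 11.5 mm hole, no chamfer) sit loose in it, NOT measured: 4 to 14 mm out of line towards jig +x at the start; they stay where left and shift along x with about 4 N; along y the carriage holds them.
- carriage (a joint): how far the carriage is from its closed stop, m: 0 closed (yellow knuckle over the orange one), up to 0.060; starts 0.030 to 0.055 open. Closes towards the jig's +y. About 4 N of friction; stays where it is left; the stop is rigid.
- post (a point): centre of the black upright post on the carriage, by which it is pushed: 32 mm (jig x) by 14 mm (jig y) by 44 mm tall, 18 to 62 mm above the table; 31 mm free between it and the yellow half, free room behind it (-y). Axes as the jig's.
- pin_center (a point): centre of the long hinge pin, half-way up its 74 mm: red head 16 x 16 mm, 24 mm tall (sides along this point's x and y, 13 to 37 mm above this point); below it a steel shank 10 mm thick, 50 mm long, bevelled to 8.4 mm over its last 1.5 mm (tip 37 mm below this point). 45 g. Starts upright in one of the stand's holes, the head's underside on the stand, 60 mm up. Fully home that is 70 mm up.
- short_center (a point): centre of the short pin, to be left alone: the same head in blue, shank only 28 mm; this point is half-way up its 52 mm. Stands in the other hole of the stand, 80 mm from the long one.
- stand_top (a point): centre of the top face of the grey pin stand, fixed, 50 mm (x) by 130 mm (y) by 60 mm tall; its two holes lie 40 mm either side along its y axis.
- jar: small jar with a white cap, 56 mm across, 65 mm tall, standing; origin under its centre. Bystander.
- driver: screwdriver lying on the table, about 0.2 m long. Bystander.
- stick_box: flat clear box of coloured sticks, 85 by 150 by 22 mm, origin under its centre. Bystander.

How it is judged (in metres and radians):
On the way, in this order (a step that is already met when the one before it is completed fails the run):
1. the carriage is pushed home (within 2 mm of its stop) (value of joint carriage below 0.002 m), for 0.2 s.
2. with the long pin in its knuckle (tip more than 8 mm below the top), the yellow half is drawn to within 4 mm of the hinge line, carriage still home (z of pin_center in the frame of hinge_line below 0.029 m and horizontal distance between pin_center and hinge_line below 0.004 m and value of joint carriage below 0.0025 m), for 0.1 s.
At the end, for the whole second after the job is handed in: The long pin stands upright (within 0.06 rad) on the hinge line (within 3 mm) through both knuckles, its head's underside within 2 mm of the yellow knuckle's top, the carriage within 2.5 mm of its stop, everything at rest and released (z of pin_center in the frame of hinge_line below -0.011 m and horizontal distance between pin_center and hinge_line below 0.003 m and angle between pin_center's own z axis and vertical below 0.06 rad and value of joint carriage below 0.0025 m and linear speed of pin below 0.02 m/s); the robot touches nothing.
It fails at once if the pin is forced: more than 45 N in all between the pin and the mould or jig (contact force between pin and jig above 45 N).
It fails at once if the short pin is disturbed (distance of short_center from where it was at the start of the episode above 0.015 m).
It fails at once if the jar, the screwdriver or the stick box is moved (distance of any of jar, driver, stick_box from where it was at the start of the episode above 0.02 m).
It also fails if it takes over 72 s, if anything falls off the work surface, if the arm or the gripper's body presses on something with over 40 N, if the wrist force passes 120 N, or if a joint passes its speed limit or range.

ROBOT

A 6-joint arm with a two-finger parallel gripper is mounted at the origin on the work surface. World frame = base frame: x ahead of the robot, y to its left, z up, the work surface at z = 0. Lengths are in mm, angles in rad, forces in N, time in s.
With the tool pointing down it reaches from about 300 to 950 mm from the base axis. Payload 3.1 kg.
Tool frame: the origin (TCP) lies on the centre line of the jaws, within the pads' length; the fingertips stand 8 mm ahead of it and the grasp point (between the pads) lies 11 mm behind it; z points along the fingers, y is the line along which they close (so a half turn about z gives the same grasp; the last joint's range is limited). The gripper opens to 85 mm and grips with 20 to 120 N. Pads are 22 mm wide; open, the fingers measure 114 mm over their backs; the gripper's body (76 mm by 85 mm) begins 54 mm behind the grasp point. The pads swing forward as they close: fully open they stand 13 mm farther back than shut.
Start: joints at [1.116, 0.308, 1.634, -0, 1.2, -0.07], TCP at [234.634, 579.292, 239.272] pointing down, gripper open.
Joint ranges: [-3.06, 3.06], [-0.79, 1.96], [0.05, 2.63], [-1.19, 4.34], [0.05, 2.64], [-2.94, 2.94]. Speed limits (rad/s): [2.79, 2.79, 3.14, 3.14, 3.14, 3.14].

INTERFACE

Orientations are given as a unit quaternion [x, y, z, w].
In Python, from workcell import arm, viewer gives the robot as it stands.
- The arm moves only by the tool jog_arm, never from a script. Its argument "targets" is a list of rows, each an object of numbers: "tx", "ty", "tz": the shift along the world's x, y, z in cm; "twist": the turn about the world's z in degrees; "claw": the finger opening in cm, from 0 to 8.54. In form: [{"tx": .., "ty": .., "tz": .., "twist": .., "claw": ..}, ...]. A call has 1 to 8 rows; each row is the pose to reach, as a shift and turn from the pose commanded when the call began; what a row does not reach only later rows make up. A row lasts 1/8 s, in which the tool goes at most 62.5 mm and 10.7 degrees, less where a joint would pass 70% of its speed; a pose out of reach is approached as far as the arm can. A call with a gripper value outside its range is refused whole. The fingers move at their own pace and stop on an object; "newtons" is the grip in N (left out, the last holds). Time passes only in rows, so rows that repeat a pose let the fingers close. It gives the time, the measured TCP pose, the force, the opening and the grip force at its end, in the units of the state.
- arm.state(): the state, without advancing time (a new reading comes with each control period).
- viewer.read_camera(name): name is "side" or "top"; returns the picture (400x640x3 uint8, red, green, blue); there is no depth.
- viewer.camera_model(name): a dict with "fx", "fy", "cx", "cy" (pixels), "R" (3x3) and "t" (3): a world point X has camera coordinates R X + t. Camera axes: x right, y down, z forward; pixel columns grow to the right and rows downward; lengths in mm; the calibration is good to about 2 mm. A picture is of the moment at which its call begins. camera_model takes no time and is no camera call.
- arm.job_done(): hands the job in; it is judged then, once.
Trained networks look in the newest picture that a camera, given by its name, has taken for a name from the list of things; names that differ only in an ending like _2 or _b are one class to them, and where a whole thing is asked for, a point or a joint stands for the part that bears it (a point fixed in the world has none). Each returns a list of dicts, best first, with "p" (0 to 1); they miss things now and then, are a little off and sometimes report something else, mostly with a low value. They report only what shows in the picture. A call takes as long as a camera call.
- viewer.masks_of(camera, target): "mask" (400x640 bool, what is visible of it) and "extent" ([centre column, centre row, width, height] in pixels, round what is visible of it).
- viewer.pinpoint(camera, target): "location" ([column, row] in pixels: a listed point, or the origin of a listed thing).
The state is a dict: "t": time; "qpos": joint angles; "dq": joint speeds; "effort": joint torques, N m; "ee_pos": TCP position; "tool_rot": TCP orientation; "contact_force": force on the tool from outside, world axes, zero at the start; "moment": the same for the moment, N m; "gripper_width": opening from 0.0 (shut) to 1.0 (fully open); "grasp_force": force on a finger pad.
Only numpy, scipy, OpenCV 4.12 (cv2) and the standard library are available. Lean on these libraries where they do the work, as an engineer would, in place of code of your own. Each camera call takes 0.05 s, during which the arm holds its last target. There are 200 camera calls.

## Working session

There is one attempt and no reset: what is moved stays moved. The work goes in short steps, Python scripts to look and compute and a tool call to move; the robot and the scene stay as the last step left them, time stands still between calls to the robot, and variables do not carry over. Pictures are saved under pics/ and viewed, at most 10 in all, crops included, and the job is handed in when it is done.

Besides the shell and the picture viewer there is one more tool, called as name(argument=value, ...), one argument or row to a line, values as JSON. jog_arm: Moves the arm, as the interface text tells. Its arguments: {"type":"object","properties":{"targets":{"type":"array","items":{"type":"object","properties":{"tx":{"type":"number"},"ty":{"type":"number"},"tz":{"type":"number"},"twist":{"type":"number"},"claw":{"type":"number"}}}},"newtons":{"type":"number"}},"required":["targets"]}

```bash
mkdir -p pics; cat > h.py <<'E'
import numpy as np, cv2
from workcell import arm, viewer
def ray(cam,px):
    m=viewer.camera_model(cam);R=np.array(m["R"]);t=np.array(m["t"])
    d=R.T@np.array([(px[0]-m["cx"])/m["fx"],(px[1]-m["cy"])/m["fy"],1.]);return -R.T@t,d
def atz(cam,px,z):
    o,d=ray(cam,px);return o+d*(z-o[2])/d[2]
def proj(cam,X):
    m=viewer.camera_model(cam);c=np.array(m["R"])@np.array(X,float)+np.array(m["t"])
    return np.array([m["fx"]*c[0]/c[2]+m["cx"],m["fy"]*c[1]/c[2]+m["cy"]])
def shot(cam,name=None):
    im=np.array(viewer.read_camera(cam))
    if name: cv2.imwrite(f"pics/{name}.png",im[:,:,::-1])
    return im
E
python3 - <<'E'
from h import *
for c in("side","top"):
    shot(c,c+"0")
    m=viewer.camera_model(c);print(c,m["fx"],-np.array(m["R"]).T@np.array(m["t"]),np.round(m["R"],3).tolist())
Z=dict(jig=0,hinge_line=70,lower_knuckle=42,deck=None,post=40,pin_center=47,short_center=58,stand_top=60,jar=0,driver=0,stick_box=0)
for k,z in Z.items():
    for c in("side","top"):
        r=viewer.pinpoint(c,k)[:1]
        for q in r: print(k,c,round(q["p"],2),np.round(q["location"],1),np.round(atz(c,q["location"],z if z is not None else 18),1))
print(arm.state())
E
```

```text
side 363.43869516342636 [488.30580519 572.92700953 684.34617464] [[-0.984, -0.178, 0.006], [-0.137, 0.731, -0.669], [0.115, -0.659, -0.744]]
top 397.812517587586 [412.75655675  30.72989481 898.64030426] [[-0.096, -0.995, 0.005], [-0.97, 0.093, -0.226], [0.224, -0.027, -0.974]]
jig side 0.84 [317.  234.8] [569.6  68.    0. ]
jig top 0.69 [295.8 217.7] [572.5  68.4   0. ]
hinge_line side 0.65 [338.4 184.2] [537.2 -36.9  70. ]
hinge_line top 0.67 [296.4 216.7] [562.1  64.   70. ]
lower_knuckle side 0.67 [317.4 225. ] [568.4  71.9  42. ]
lower_knuckle top 0.97 [297.3 213.9] [573.1  62.6  42. ]
deck side 0.89 [331.6 206.3] [547.4 -10.3  18. ]
deck top 0.68 [331.  225.3] [544.7  -9.2  18. ]
post side 0.81 [338.8 181.6] [539.8 -76.   40. ]
post top 0.84 [360.2 218.1] [551.1 -73.4  40. ]
pin_center side 0.45 [350.8 315.7] [470.6 273.6  47. ]
pin_center top 0.68 [179.3 277.2] [461.6 319.5  47. ]
short_center side 0.56 [353.7 292.9] [470.6 232.7  58. ]
short_center top 0.44 [218.7 268.5] [470.9 234.1  58. ]
stand_top side 0.92 [350.8 314.8] [471.2 278.1  60. ]
stand_top top 0.96 [192.3 268.3] 
[... 347 characters left out ...]
 array([ 1.11628069e+00,  3.08119023e-01,  1.63380681e+00,  1.77353592e-07,
        1.19970881e+00, -6.97083957e-02]), 'dq': array([-2.78079472e-05, -8.13072122e-04,  3.38086382e-04, -2.26924850e-04,
       -1.42619444e-03, -7.81182857e-04]), 'effort': array([-2.26085554e-03, -4.15289462e+01, -2.77078360e+01, -1.47439669e-04,
        8.24744129e-04,  5.13460549e-06]), 'ee_pos': array([234.64201045, 579.28018036, 239.2569077 ]), 'tool_rot': array([ 1.91218747e-01,  9.81547447e-01, -2.02586629e-05, -5.52064376e-06]), 'contact_force': array([-0.57400228,  0.020177  ,  0.43921486]), 'moment': array([-0.07272078, -0.04103916, -0.02983368]), 'grasp_force': 0.0, 'gripper_width': 0.9994240747225628}
```

```bash
python3 - <<'E'
import cv2,numpy as np
a=cv2.imread("pics/side0.png")[130:360,220:460];b=cv2.imread("pics/top0.png")[130:330,130:450]
cv2.imwrite("pics/s1.png",cv2.resize(a,None,fx=2.5,fy=2.5,interpolation=2));cv2.imwrite("pics/t1.png",cv2.resize(b,None,fx=2.5,fy=2.5,interpolation=2))
E
```

```text
(no output)
```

View pics/s1.png

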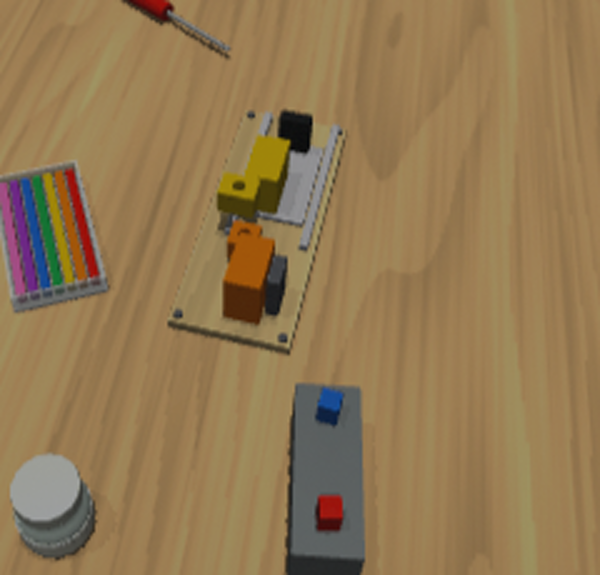

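View pics/t1.png

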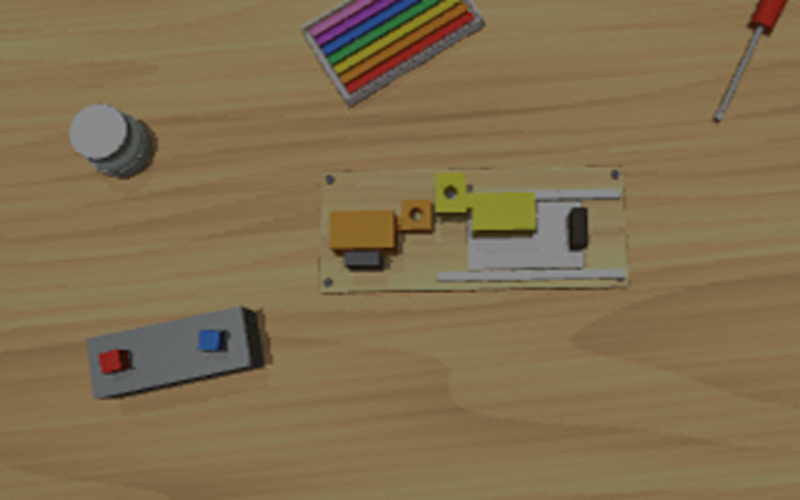

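The side view shows the red head at about (352,335) and the blue head at about (352,292). The top view shows the orange hole at about (297,216), the yellow hole at about (310,206) and the post at about (361,221). Next I'll fit the precise poses.

```bash
cat >> h.py <<'E'
def blob(im,col,box):
    hsv=cv2.cvtColor(im,cv2.COLOR_RGB2HSV).astype(int);H,S,V=hsv[...,0],hsv[...,1],hsv[...,2]
    m={"red":((H<6)|(H>174))&(S>180)&(V>60),"blue":(abs(H-108)<10)&(S>150)}[col]
    z=np.zeros_like(m);x0,y0,x1,y1=box;z[y0:y1,x0:x1]=m[y0:y1,x0:x1];return z
def boxmask(cam,c,yaw,half,shape=(400,640)):
    P=[]
    ca,sa=np.cos(yaw),np.sin(yaw)
    for i in(-1,1):
        for j in(-1,1):
            for k in(-1,1):
                P.append(proj(cam,[c[0]+ca*i*half[0]-sa*j*half[1],c[1]+sa*i*half[0]+ca*j*half[1],c[2]+k*half[2]]))
    return np.array(P)
E
python3 - <<'E'
from h import *
from scipy.optimize import least_squares
ims={c:cv2.imread(f"pics/{c}0.png")[:,:,::-1].copy() for c in("side","top")}
# jig: corners of mask hull
for c in("top","side"):
    r=viewer.masks_of(c,"jig")[0];m=r["mask"].astype(np.uint8)
    h=cv2.convexHull(max(cv2.findContours(m,0,1)[0],key=cv2.contourArea))
    print(c,"jig p",r["p"],"hull",cv2.approxPolyDP(h,4,True)[:,0].tolist())
def center(m):
    ys,xs=np.nonzero(m);return [xs.mean(),ys.mean()],len(xs)
bx={"side":(330,270,380,350),"top":(150,250,240,290)}
pos={}
for col in("red","blue"):
    cs={c:center(blob(ims[c],col,bx[c])) for c in ims}
    f=lambda X:np.concatenate([proj(c,X)-cs[c][0] for c in cs])
    s=least_squares(f,[470,280,75]);pos[col]=s.x;print(col,cs,s.x.round(1),s.fun.round(2))
    # fit head box via bounding extents
d=pos["blue"]-pos["red"];print("sep",np.hypot(*d[:2]),"yaw of line",np.degrees(np.arctan2(d[1],d[0])))
for c,pts in {"top":[("ll",258,197.6+0),]}.items(): pass
T=lambda u,v:(130+u/2.5,130+v/2.5)
for n,u,v,z in[("oh",417,214,42),("yh",450,192,70),("c1",320,169,12),("c2",623,167,12),("c3",627,287,12),("c4",320,293,12),("post_top",578,221,62)]:
    print(n,atz("top",T(u,v),z).round(1))
for n,u,v,z in[("oh",244,233,42),("yh",239,185,70),("lowL",170,323,12),("lowR",289,347,12),("upR",344,131,12),("post_top",296,122,62)]:
    print("side",n,atz("side",(220+u/2.5,130+v/2.5),z).round(1))
E
```

```text
top jig p 0.93 hull [[378, 199], [379, 244], [258, 245], [259, 199]]
side jig p 0.82 hull [[356, 181], [335, 269], [289, 260], [317, 177], [336, 174]]
red {'side': ([np.float64(351.61538461538464), np.float64(334.8888888888889)], 117), 'top': ([np.float64(174.05084745762713), np.float64(274.1186440677966)], 59)} [466.6 320.5  75. ] [-0.24 -0.06 -0.01  0.3 ]
blue {'side': ([np.float64(351.3421052631579), np.float64(292.12280701754383)], 114), 'top': ([np.float64(213.4915254237288), np.float64(265.6779661016949)], 59)} [476.  240.6  74.1] [-0.23 -0.06 -0.01  0.26]
sep 80.44668224832564 yaw of line -83.31855062049362
oh [569.5  64.   42. ]
yh [580.6  33.5  70. ]
c1 [625.  149.9  12. ]
c2 [ 600.5 -126.    12. ]
c3 [ 491.5 -115.4   12. ]
c4 [512.3 156.8  12. ]
post_top [546.7 -72.8  62. ]
side oh [568.9  66.7  42. ]
side yh [579.4  35.   70. ]
side lowL [618.7 153.4  12. ]
side lowR [513.4 158.5  12. ]
side upR [ 493.3 -110.4   12. ]
side post_top [540.3 -63.3  62. ]
```

jog_arm(
  targets=[
    {"tx": 3,"ty": -5.2,"twist": -9,"claw": 0},
    {"tx": 6,"ty": -10.4,"twist": -18,"claw": 0},
    {"tx": 9,"ty": -15.6,"twist": -27,"claw": 0},
    {"tx": 12,"ty": -20.8,"twist": -36,"claw": 0},
    {"tx": 15,"ty": -26,"twist": -45,"claw": 0},
    {"tx": 18,"ty": -31.2,"twist": -54,"claw": 0},
    {"tx": 21,"ty": -36.4,"twist": -63,"claw": 0},
    {"tx": 24,"ty": -41.6,"twist": -72.7,"claw": 0},
  ],
)

```text
schema error: expected keys tx, ty, tz, twist, claw
```

jog_arm(
  targets=[
    {"tx": 2.2,"ty": -5.4},
    {"tx": 4.4,"ty": -10.9},
    {"tx": 6.6,"ty": -16.4},
    {"tx": 6.6,"ty": -22.2},
    {"tx": 6.6,"ty": -27.6},
    {"tx": 6.6,"ty": -27.6},
  ],
)

```text
schema error: expected keys tx, ty, tz, twist, claw
```

```bash
python3 - <<'E'
from h import *
from scipy.spatial.transform import Rotation as R
s=arm.state();print(s["t"],s["ee_pos"],R.from_quat(s["tool_rot"]).as_matrix()[:,1],s["contact_force"],s["gripper_width"],s["qpos"])
im=shot("side");cv2.imwrite("pics/s2.png",cv2.resize(im[60:300,220:520],None,fx=2.5,fy=2.5))
im=shot("top")
hd={c:cv2.imread(f"pics/{c}0.png") for c in("side","top")}
t=hd["top"][255:290,160:230];s_=hd["side"][280:350,335:370]
t=cv2.resize(t,None,fx=8,fy=8,interpolation=2);s_=cv2.resize(s_,None,fx=6,fy=6,interpolation=2)
o=np.zeros((420,780,3),np.uint8);o[:280,:560]=t;o[:420,565:775]=s_;cv2.imwrite("pics/heads.png",o)
E
```

```text
1.3 [234.61432292 579.28291635 239.25408108] [ 3.75345829e-01  9.26884840e-01 -5.29396856e-05] [-0.36869026  0.47873242  0.07055075] 1.0033351674299826 [ 1.11632322e+00  3.08113122e-01  1.63382044e+00 -1.35652973e-06
  1.19971207e+00 -6.97027580e-02]
```

View pics/s2.png

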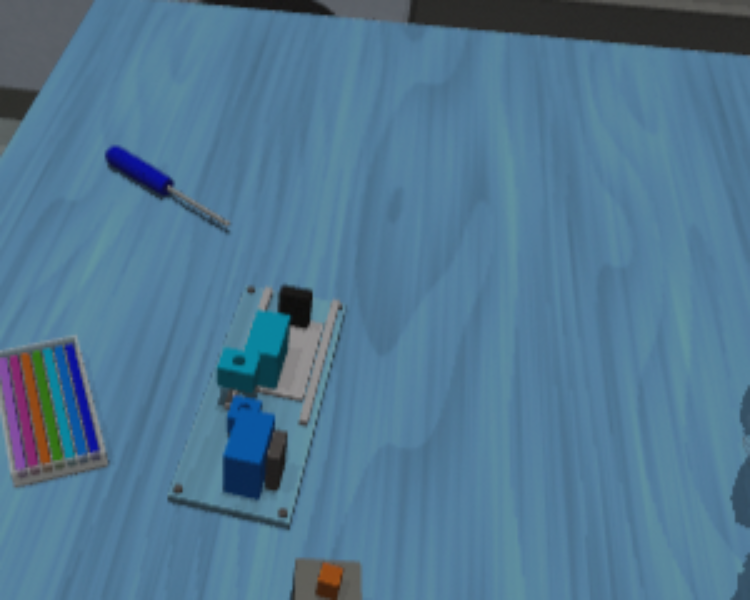

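View pics/heads.png

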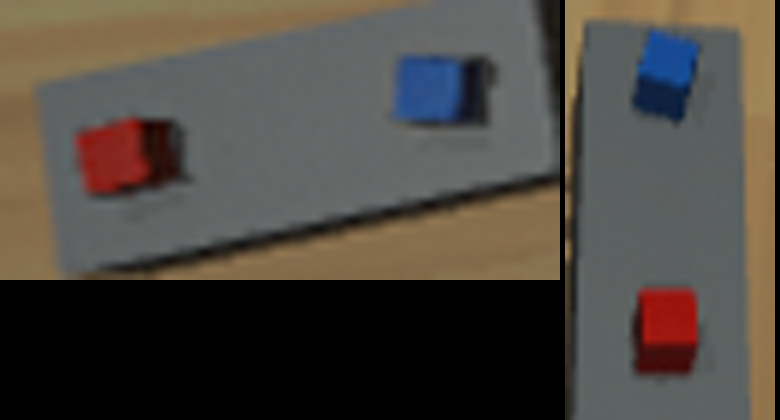

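The whole row must be given, so the arm has not moved yet. In the crops the red head at (115,155) lies nearly along the stand, and the scene is unchanged.

jog_arm(
  targets=[
    {"tx": 3,"ty": -5.2,"tz": 0,"twist": -9,"claw": 0},
    {"tx": 6,"ty": -10.4,"tz": 0,"twist": -18,"claw": 0},
    {"tx": 9,"ty": -15.6,"tz": 0,"twist": -27,"claw": 0},
    {"tx": 12,"ty": -20.8,"tz": 0,"twist": -36,"claw": 0},
    {"tx": 15,"ty": -26,"tz": 0,"twist": -45,"claw": 0},
    {"tx": 18,"ty": -31.2,"tz": 0,"twist": -54,"claw": 0},
    {"tx": 21,"ty": -36.4,"tz": 0,"twist": -63,"claw": 0},
    {"tx": 24,"ty": -41.6,"tz": 0,"twist": -72.7,"claw": 0},
  ],
)

```text
t: 2.4
ee_pos: [475.6, 161.6, 239.7]
tool_rot: [0.738, 0.675, 0.001, 0.0]
contact_force: [0.4, -0.6, 1.3]
gripper_width: -0.002
grasp_force: 0.0
```

jog_arm(
  targets=[
    {"tx": 2.2,"ty": -5.4,"tz": 0,"twist": 0,"claw": 0},
    {"tx": 4.4,"ty": -10.9,"tz": 0,"twist": 0,"claw": 0},
    {"tx": 6.6,"ty": -16.4,"tz": 0,"twist": 0,"claw": 0},
    {"tx": 6.6,"ty": -22.2,"tz": 0,"twist": 0,"claw": 0},
    {"tx": 6.6,"ty": -27.6,"tz": 0,"twist": 0,"claw": 0},
    {"tx": 6.6,"ty": -27.6,"tz": 0,"twist": 0,"claw": 0},
  ],
)

```text
t: 3.15
ee_pos: [540.7, -116.4, 239.5]
tool_rot: [0.738, 0.675, -0.0, 0.001]
contact_force: [-0.1, 0.3, 0.5]
gripper_width: -0.004
grasp_force: 0.0
```

jog_arm(
  targets=[
    {"tx": 0,"ty": 0,"tz": -6,"twist": 0,"claw": 0},
    {"tx": 0,"ty": 0,"tz": -12,"twist": 0,"claw": 0},
    {"tx": 0,"ty": 0,"tz": -17,"twist": 0,"claw": 0},
    {"tx": 0,"ty": 0,"tz": -19.5,"twist": 0,"claw": 0},
    {"tx": 0,"ty": 0,"tz": -19.5,"twist": 0,"claw": 0},
  ],
)

```text
t: 3.78
ee_pos: [538.3, -111.0, 41.9]
tool_rot: [0.735, 0.678, -0.001, -0.003]
contact_force: [-0.1, 0.3, 0.3]
gripper_width: -0.002
grasp_force: 0.0
```

jog_arm(
  targets=[
    {"tx": 0.1,"ty": 1,"tz": 0,"twist": 0,"claw": 0},
    {"tx": 0.2,"ty": 2,"tz": 0,"twist": 0,"claw": 0},
    {"tx": 0.2,"ty": 2.5,"tz": 0,"twist": 0,"claw": 0},
    {"tx": 0.3,"ty": 3,"tz": 0,"twist": 0,"claw": 0},
    {"tx": 0.3,"ty": 3.5,"tz": 0,"twist": 0,"claw": 0},
  ],
)

```text
t: 4.4
ee_pos: [545.1, -78.2, 45.4]
tool_rot: [0.736, 0.677, 0.001, 0.002]
contact_force: [2.0, -4.5, 3.7]
gripper_width: 0.004
grasp_force: 2.2
```

jog_arm(
  targets=[
    {"tx": 0,"ty": 0.3,"tz": 0,"twist": 0,"claw": 0},
    {"tx": 0.1,"ty": 0.6,"tz": 0,"twist": 0,"claw": 0},
    {"tx": 0.1,"ty": 0.9,"tz": 0,"twist": 0,"claw": 0},
    {"tx": 0.1,"ty": 1.2,"tz": 0,"twist": 0,"claw": 0},
  ],
)

```text
t: 4.9
ee_pos: [545.1, -65.7, 44.3]
tool_rot: [0.736, 0.677, 0.0, 0.0]
contact_force: [2.3, -4.1, 2.3]
gripper_width: 0.0
grasp_force: 2.1
```

jog_arm(
  targets=[
    {"tx": 0,"ty": 0.15,"tz": 0,"twist": 0,"claw": 0},
    {"tx": 0,"ty": 0.3,"tz": 0,"twist": 0,"claw": 0},
  ],
)

```text
t: 5.15
ee_pos: [545.2, -62.7, 44.2]
tool_rot: [0.736, 0.677, 0.0, 0.001]
contact_force: [2.5, -3.9, 1.3]
gripper_width: -0.002
grasp_force: 2.1
```

jog_arm(
  targets=[
    {"tx": 0,"ty": 0.15,"tz": 0,"twist": 0,"claw": 0},
    {"tx": 0,"ty": 0.3,"tz": 0,"twist": 0,"claw": 0},
  ],
)

```text
t: 5.4
ee_pos: [545.2, -60.5, 44.2]
tool_rot: [0.735, 0.678, -0.0, 0.001]
contact_force: [2.5, -10.0, 1.4]
gripper_width: -0.004
grasp_force: 4.9
```

jog_arm(
  targets=[
    {"tx": 0,"ty": 0.1,"tz": 0,"twist": 0,"claw": 0},
    {"tx": 0,"ty": 0.2,"tz": 0,"twist": 0,"claw": 0},
  ],
)

```text
t: 5.65
ee_pos: [545.2, -60.5, 44.3]
tool_rot: [0.735, 0.678, -0.001, 0.002]
contact_force: [1.4, -16.5, 0.7]
gripper_width: -0.0
grasp_force: 7.6
```

jog_arm(
  targets=[
    {"tx": 0,"ty": -1.5,"tz": 0,"twist": 0,"claw": 0},
    {"tx": 0,"ty": -2,"tz": 4,"twist": 0,"claw": 0},
    {"tx": 0,"ty": -2,"tz": 10,"twist": 0,"claw": 2},
    {"tx": 0,"ty": 2,"tz": 14,"twist": 5,"claw": 3.8},
    {"tx": 0,"ty": 8,"tz": 15,"twist": 11,"claw": 3.8},
    {"tx": -3,"ty": 13.5,"tz": 15,"twist": 11,"claw": 3.8},
    {"tx": -6,"ty": 19,"tz": 15,"twist": 11,"claw": 3.8},
    {"tx": -8,"ty": 25,"tz": 15,"twist": 11,"claw": 3.8},
  ],
)

```text
t: 6.65
ee_pos: [461.1, 192.8, 192.8]
tool_rot: [0.668, 0.744, -0.002, -0.002]
contact_force: [0.5, -0.2, 0.7]
gripper_width: 0.446
grasp_force: 0.0
```

jog_arm(
  targets=[
    {"tx": 0,"ty": 6,"tz": 0,"twist": 0,"claw": 3.8},
    {"tx": 0.2,"ty": 11,"tz": 0,"twist": 0,"claw": 3.8},
    {"tx": 0.2,"ty": 13.2,"tz": 0,"twist": 0,"claw": 3.8},
    {"tx": 0.2,"ty": 13.2,"tz": 0,"twist": 0,"claw": 3.8},
  ],
)

```text
t: 7.15
ee_pos: [465.5, 323.8, 193.1]
tool_rot: [0.667, 0.745, -0.002, -0.001]
contact_force: [-0.5, -0.8, -0.3]
gripper_width: 0.445
grasp_force: 0.0
```

```bash
python3 - <<'E'
from h import *
from scipy.spatial.transform import Rotation as R
s=arm.state();y=R.from_quat(s["tool_rot"]).as_matrix()[:,1];print(s["t"],s["ee_pos"].round(1),np.degrees(np.arctan2(y[1],y[0])),s["gripper_width"])
a=shot("side","side3");b=shot("top","top3")
o=np.zeros((420,800,3),np.uint8)
o[:400,:400]=cv2.resize(a[175:255,285:365],None,fx=5,fy=5,interpolation=2);o[:400,400:]=cv2.resize(b[180:260,260:340],None,fx=5,fy=5,interpolation=2)
cv2.imwrite("pics/yk.png",o[:,:,::-1])
E
```

```text
7.15 [465.5 323.8 193.1] 6.3762976623562215 0.4448877049539347
```

View pics/yk.png

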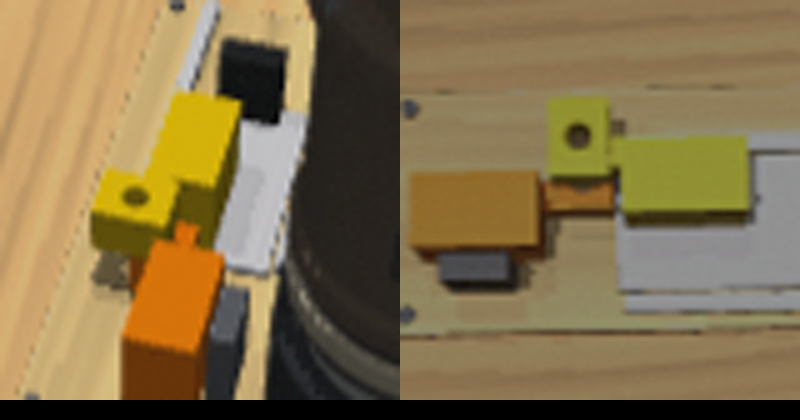

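The side view shows the yellow hole at about (312.4,214.2) and the top view at about (295.6,207.2). The carriage is closed over the orange knuckle.

```bash
python3 - <<'E'
from h import *
from scipy.optimize import least_squares
def cen(c,p,yaw):
    h=cv2.convexHull(boxmask(c,[p[0],p[1],72],yaw,(8,8,12)).astype(np.float32));M=cv2.moments(h);return np.array([M["m10"],M["m01"]])/M["m00"]
for n,cs in {"red":{"side":(351.6,334.9),"top":(174.05,274.1)},"blue":{"side":(351.3,292.1),"top":(213.5,265.7)}}.items():
    s=least_squares(lambda p:np.concatenate([cen(c,p,.15)-cs[c] for c in cs]),[467,320]);print(n,s.x.round(1),s.fun.round(2))
a=np.radians(-4.7);Rj=np.array([[np.cos(a),-np.sin(a)],[np.sin(a),np.cos(a)]]);O=np.array([569.4,65.3])
for c,p in(("side",(312.4,214.2)),("top",(295.6,207.2))):
    for off in(0,-.5):
        X=atz(c,np.array(p)+off,70)[:2];print(c,X.round(1),(Rj.T@(X-O)).round(1))
E
```

```text
red [467. 320.] [-0.49  0.23  0.65  0.12]
blue [478.3 230.5] [-0.87 -4.61  5.07 -1.38]
side [581.   65.9] [11.5  1.5]
side [582.4  64.7] [13.   0.4]
top [582.6  64. ] [13.3 -0.2]
top [583.8  65. ] [14.4  0.8]
```

jog_arm(
  targets=[
    {"tx": 0.1,"ty": -0.3,"tz": -5,"twist": 0,"claw": 3.8},
    {"tx": 0.1,"ty": -0.3,"tz": -9,"twist": 0,"claw": 3.8},
    {"tx": 0.1,"ty": -0.3,"tz": -11.2,"twist": 0,"claw": 3.8},
    {"tx": 0.1,"ty": -0.3,"tz": -12.2,"twist": 0,"claw": 3.8},
    {"tx": 0.1,"ty": -0.3,"tz": -12.2,"twist": 0,"claw": 3.8},
  ],
)

```text
t: 7.88
ee_pos: [467.8, 319.1, 72.0]
tool_rot: [0.668, 0.744, -0.001, -0.0]
contact_force: [0.3, 0.2, 0.2]
gripper_width: 0.448
grasp_force: 0.0
```

```bash
python3 - <<'E'
from h import *
s=arm.state();print(s["ee_pos"].round(1),s["contact_force"].round(1))
a=shot("side");b=shot("top")
o=np.zeros((420,800,3),np.uint8)
o[:400,:400]=cv2.resize(a[290:370,312:392],None,fx=5,fy=5,interpolation=2);o[:400,400:]=cv2.resize(b[235:315,140:220],None,fx=5,fy=5,interpolation=2)
cv2.imwrite("pics/grip.png",o[:,:,::-1])
E
```

```text
[467.8 319.1  72. ] [0.3 0.2 0.2]
```

View pics/grip.png

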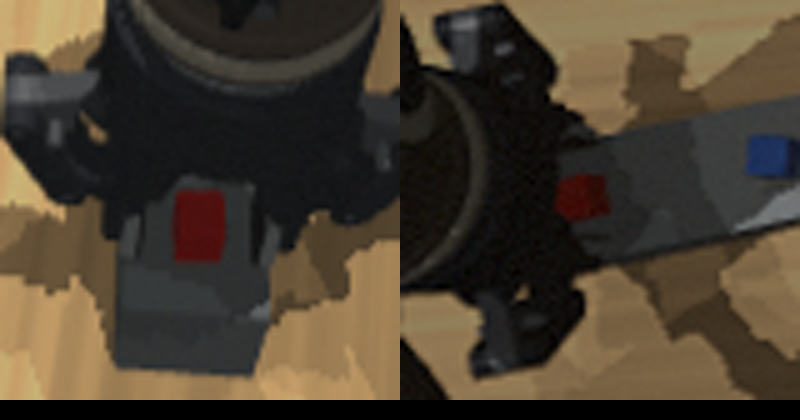

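The red head at (200,225) in the side crop is centred between the fingers, so I'll close on it.

jog_arm(
  targets=[
    {"tx": 0,"ty": 0,"tz": 0,"twist": 0,"claw": 1.2},
    {"tx": 0,"ty": 0,"tz": 0,"twist": 0,"claw": 1.2},
    {"tx": 0,"ty": 0,"tz": 0,"twist": 0,"claw": 1.2},
    {"tx": 0,"ty": 0,"tz": 0,"twist": 0,"claw": 1.2},
    {"tx": 0,"ty": 0,"tz": 0,"twist": 0,"claw": 1.2},
  ],
  newtons=40,
)

```text
t: 8.6
ee_pos: [468.8, 320.8, 73.7]
tool_rot: [0.667, 0.745, 0.001, 0.0]
contact_force: [-0.8, -1.3, 5.3]
gripper_width: 0.177
grasp_force: 40.5
```

jog_arm(
  targets=[
    {"tx": 0,"ty": 0,"tz": 1,"twist": 0,"claw": 1.2},
    {"tx": 0,"ty": 0,"tz": 3,"twist": 0,"claw": 1.2},
    {"tx": 0,"ty": 0,"tz": 6,"twist": 0,"claw": 1.2},
    {"tx": 0,"ty": 0,"tz": 7.4,"twist": 0,"claw": 1.2},
    {"tx": 0,"ty": 0,"tz": 7.4,"twist": 0,"claw": 1.2},
    {"tx": 0,"ty": 0,"tz": 7.4,"twist": 0,"claw": 1.2},
  ],
)

```text
t: 9.35
ee_pos: [467.1, 319.9, 145.2]
tool_rot: [0.667, 0.745, -0.001, -0.0]
contact_force: [0.0, -1.0, -1.1]
gripper_width: 0.176
grasp_force: 39.7
```

```bash
python3 - <<'E'
from h import *
s=arm.state();print(s["ee_pos"].round(1),s["contact_force"].round(1))
a=shot("side");b=shot("top")
o=np.zeros((420,800,3),np.uint8)
o[:400,:400]=cv2.resize(a[280:360,312:392],None,fx=5,fy=5,interpolation=2);o[:400,400:]=cv2.resize(b[235:315,140:220],None,fx=5,fy=5,interpolation=2)
cv2.imwrite("pics/grip2.png",o[:,:,::-1])
E
```

```text
[467.1 319.9 145.2] [ 0.  -1.  -1.1]
```

View pics/grip2.png

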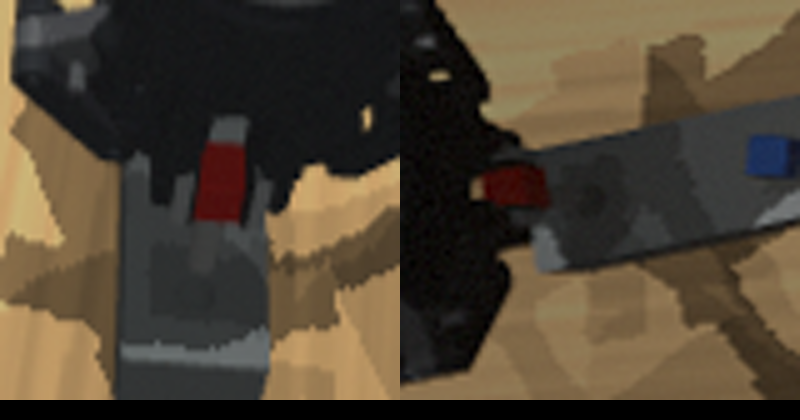

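The pin is held, with the red head at (222,180) and the shank hanging below it in the side crop. I'll carry it high over to the yellow knuckle.

jog_arm(
  targets=[
    {"tx": 0,"ty": 0,"tz": 4.5,"twist": 0,"claw": 1.2},
    {"tx": 2,"ty": -4.4,"tz": 4.5,"twist": -2,"claw": 1.2},
    {"tx": 4.2,"ty": -9.2,"tz": 4.5,"twist": -5,"claw": 1.2},
    {"tx": 6.4,"ty": -14,"tz": 4.5,"twist": -8,"claw": 1.2},
    {"tx": 8.6,"ty": -19,"tz": 4.5,"twist": -11,"claw": 1.2},
    {"tx": 10.6,"ty": -23.4,"tz": 4.5,"twist": -11,"claw": 1.2},
    {"tx": 11.6,"ty": -25.5,"tz": 4.5,"twist": -11,"claw": 1.2},
    {"tx": 11.6,"ty": -25.5,"tz": 2.5,"twist": -11,"claw": 1.2},
  ],
)

```text
t: 10.45
ee_pos: [586.0, 63.8, 172.1]
tool_rot: [0.737, 0.676, 0.001, 0.001]
contact_force: [0.0, 0.4, 0.0]
gripper_width: 0.176
grasp_force: 39.7
```

jog_arm(
  targets=[
    {"tx": 0,"ty": 0,"tz": -1,"twist": 0,"claw": 1.2},
    {"tx": 0,"ty": 0,"tz": -2,"twist": 0,"claw": 1.2},
    {"tx": 0,"ty": 0,"tz": -2.8,"twist": 0,"claw": 1.2},
    {"tx": 0,"ty": 0,"tz": -2.8,"twist": 0,"claw": 1.2},
    {"tx": 0,"ty": 0,"tz": -2.8,"twist": 0,"claw": 1.2},
  ],
)

```text
t: 11.08
ee_pos: [584.3, 65.6, 143.7]
tool_rot: [0.736, 0.677, 0.0, 0.0]
contact_force: [0.3, 0.7, 0.3]
gripper_width: 0.178
grasp_force: 39.7
```

```bash
python3 - <<'E'
from h import *
s=arm.state();print(s["ee_pos"].round(2),s["contact_force"].round(2),s["moment"].round(3))
a=shot("side");b=shot("top")
o=np.zeros((420,800,3),np.uint8)
o[:400,:400]=cv2.resize(a[165:245,272:352],None,fx=5,fy=5,interpolation=2);o[:400,400:]=cv2.resize(b[170:250,255:335],None,fx=5,fy=5,interpolation=2)
cv2.imwrite("pics/over.png",o[:,:,::-1])
s=arm.state();print(s["ee_pos"].round(2),s["contact_force"].round(2),s["moment"].round(3))
E
```

```text
[584.33  65.56 143.71] [0.26 0.72 0.27] [ 0.025  0.003 -0.019]
[584.46  65.44 143.93] [ 0.33 -0.3   0.15] [ 0.015 -0.012  0.001]
```

View pics/over.png

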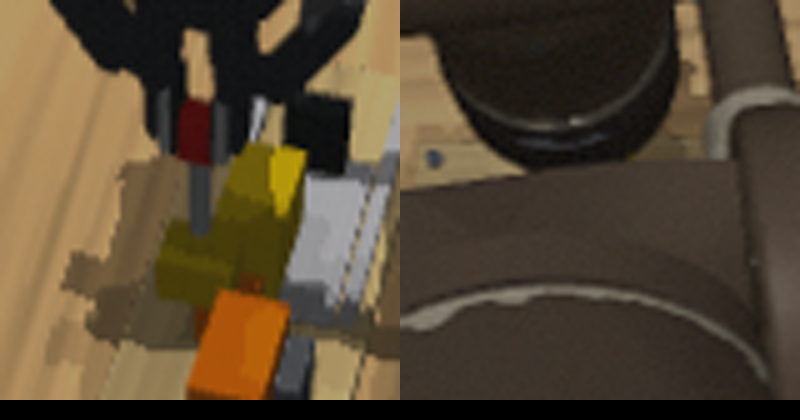

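jog_arm(
  targets=[
    {"tx": 0,"ty": 0,"tz": -0.5,"twist": 0,"claw": 1.2},
    {"tx": 0,"ty": 0,"tz": -0.9,"twist": 0,"claw": 1.2},
    {"tx": 0,"ty": 0,"tz": -1.1,"twist": 0,"claw": 1.2},
    {"tx": 0,"ty": 0,"tz": -1.1,"twist": 0,"claw": 1.2},
  ],
)

```text
t: 11.68
ee_pos: [584.0, 65.5, 132.0]
tool_rot: [0.736, 0.677, 0.0, -0.0]
contact_force: [0.5, 0.2, -1.8]
gripper_width: 0.175
grasp_force: 39.7
```

```bash
python3 - <<'E'
from h import *
print(proj("side",[584.4,65.5,81]),proj("side",[584.4,65.5,70]),proj("side",[583.4,65.5,70]),arm.state()["ee_pos"])
E
```

```text
[310.92538977 210.60885714] [310.93112101 213.85091164] [311.37651583 213.91455694] [583.97912811  65.53529818 131.9693865 ]
```

jog_arm(
  targets=[
    {"tx": 0,"ty": 0,"tz": -0.1,"twist": 0,"claw": 1.2},
    {"tx": 0,"ty": 0,"tz": -0.2,"twist": 0,"claw": 1.2},
    {"tx": 0,"ty": 0,"tz": -0.2,"twist": 0,"claw": 1.2},
  ],
)

```text
t: 12.05
ee_pos: [584.0, 65.5, 130.2]
tool_rot: [0.736, 0.677, 0.0, -0.0]
contact_force: [-0.6, 1.6, 0.0]
gripper_width: 0.177
grasp_force: 39.8
```

jog_arm(
  targets=[
    {"tx": 0,"ty": 0,"tz": -0.1,"twist": 0,"claw": 1.2},
    {"tx": 0,"ty": 0,"tz": -0.2,"twist": 0,"claw": 1.2},
    {"tx": 0,"ty": 0,"tz": -0.2,"twist": 0,"claw": 1.2},
  ],
)

```text
t: 12.42
ee_pos: [584.0, 65.4, 128.2]
tool_rot: [0.736, 0.677, 0.0, -0.0]
contact_force: [0.1, 1.3, -0.8]
gripper_width: 0.176
grasp_force: 39.8
```

jog_arm(
  targets=[
    {"tx": 0,"ty": 0,"tz": -0.1,"twist": 0,"claw": 1.2},
    {"tx": 0,"ty": 0,"tz": -0.2,"twist": 0,"claw": 1.2},
    {"tx": 0,"ty": 0,"tz": -0.2,"twist": 0,"claw": 1.2},
  ],
)

```text
t: 12.8
ee_pos: [584.0, 65.4, 126.2]
tool_rot: [0.736, 0.677, 0.0, -0.0]
contact_force: [0.4, 3.2, -0.9]
gripper_width: 0.177
grasp_force: 39.9
```

jog_arm(
  targets=[
    {"tx": 0,"ty": 0,"tz": -0.1,"twist": 0,"claw": 1.2},
    {"tx": 0,"ty": 0,"tz": -0.2,"twist": 0,"claw": 1.2},
    {"tx": 0,"ty": 0,"tz": -0.2,"twist": 0,"claw": 1.2},
  ],
)

```text
t: 13.18
ee_pos: [584.0, 65.4, 124.2]
tool_rot: [0.736, 0.677, 0.0, -0.0]
contact_force: [0.9, 2.0, 0.1]
gripper_width: 0.175
grasp_force: 39.9
```

The y force suggests the pin is in the yellow hole and touching its wall lightly. I'll go a little deeper and then draw along jig −x.

jog_arm(
  targets=[
    {"tx": 0,"ty": 0.05,"tz": -0.2,"twist": 0,"claw": 1.2},
    {"tx": 0,"ty": 0.05,"tz": -0.4,"twist": 0,"claw": 1.2},
    {"tx": 0,"ty": 0.05,"tz": -0.6,"twist": 0,"claw": 1.2},
    {"tx": 0,"ty": 0.05,"tz": -0.8,"twist": 0,"claw": 1.2},
    {"tx": 0,"ty": 0.05,"tz": -0.8,"twist": 0,"claw": 1.2},
  ],
)

```text
t: 13.8
ee_pos: [583.7, 65.7, 115.8]
tool_rot: [0.736, 0.677, -0.0, -0.0]
contact_force: [1.0, 0.4, -2.1]
gripper_width: 0.174
grasp_force: 39.6
```

jog_arm(
  targets=[
    {"tx": -0.1,"ty": 0.01,"tz": 0,"twist": 0,"claw": 1.2},
    {"tx": -0.2,"ty": 0.02,"tz": 0,"twist": 0,"claw": 1.2},
    {"tx": -0.3,"ty": 0.03,"tz": 0,"twist": 0,"claw": 1.2},
    {"tx": -0.4,"ty": 0.04,"tz": 0,"twist": 0,"claw": 1.2},
  ],
)

```text
t: 14.3
ee_pos: [580.8, 66.2, 116.5]
tool_rot: [0.736, 0.677, 0.001, 0.001]
contact_force: [4.4, 1.3, -3.4]
gripper_width: 0.175
grasp_force: 39.4
```

jog_arm(
  targets=[
    {"tx": -0.2,"ty": 0.01,"tz": 0,"twist": 0,"claw": 1.2},
    {"tx": -0.4,"ty": 0.03,"tz": 0,"twist": 0,"claw": 1.2},
    {"tx": -0.6,"ty": 0.04,"tz": 0,"twist": 0,"claw": 1.2},
    {"tx": -0.8,"ty": 0.06,"tz": 0,"twist": 0,"claw": 1.2},
    {"tx": -0.9,"ty": 0.07,"tz": 0,"twist": 0,"claw": 1.2},
  ],
)

```text
t: 14.92
ee_pos: [571.0, 66.9, 116.5]
tool_rot: [0.736, 0.677, 0.0, 0.0]
contact_force: [4.8, 2.2, -1.4]
gripper_width: 0.175
grasp_force: 39.6
```

jog_arm(
  targets=[
    {"tx": -0.1,"ty": 0.01,"tz": 0,"twist": 0,"claw": 1.2},
    {"tx": -0.1,"ty": 0.01,"tz": 0,"twist": 0,"claw": 1.2},
  ],
)

```text
t: 15.18
ee_pos: [570.0, 67.0, 116.5]
tool_rot: [0.736, 0.677, 0.0, 0.0]
contact_force: [3.0, 1.7, -0.2]
gripper_width: 0.172
grasp_force: 39.8
```

```bash
python3 - <<'E'
from h import *
a=shot("side")
cv2.imwrite("pics/drawn.png",cv2.resize(a[175:255,282:362],None,fx=6,fy=6,interpolation=2)[:,:,::-1])
s=arm.state();print(s["ee_pos"].round(2),s["contact_force"].round(2),s["moment"].round(3))
E
```

```text
[569.98  67.04 116.45] [ 3.54  1.5  -0.11] [ 0.428 -0.836 -0.008]
```

View pics/drawn.png

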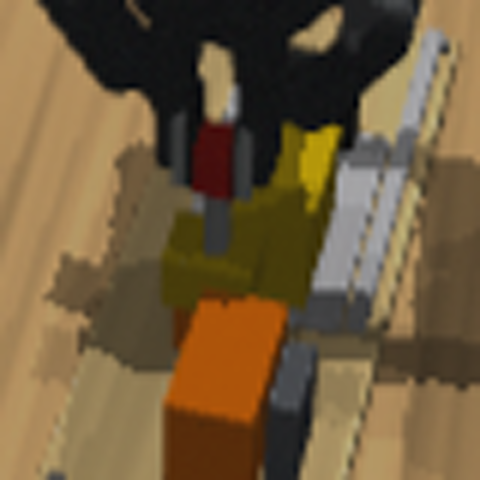

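The pin at (217,225) sits in the yellow knuckle, which now lies almost in line with the orange one. I'll lower gently and feel for the lower hole.

jog_arm(
  targets=[
    {"tx": 0,"ty": 0,"tz": -0.3,"twist": 0,"claw": 1.2},
    {"tx": 0,"ty": 0,"tz": -0.6,"twist": 0,"claw": 1.2},
    {"tx": 0,"ty": 0,"tz": -0.8,"twist": 0,"claw": 1.2},
    {"tx": 0,"ty": 0,"tz": -0.9,"twist": 0,"claw": 1.2},
  ],
)

```text
t: 15.72
ee_pos: [570.1, 67.1, 107.3]
tool_rot: [0.736, 0.677, 0.0, 0.0]
contact_force: [2.6, 2.4, 1.9]
gripper_width: 0.18
grasp_force: 40.1
```

jog_arm(
  targets=[
    {"tx": 0,"ty": 0,"tz": -0.1,"twist": 0,"claw": 1.2},
    {"tx": 0,"ty": 0,"tz": -0.2,"twist": 0,"claw": 1.2},
    {"tx": 0,"ty": 0,"tz": -0.2,"twist": 0,"claw": 1.2},
  ],
)

```text
t: 16.1
ee_pos: [570.1, 67.0, 105.2]
tool_rot: [0.736, 0.677, 0.0, 0.0]
contact_force: [3.7, 2.0, 1.9]
gripper_width: 0.173
grasp_force: 40.1
```

jog_arm(
  targets=[
    {"tx": 0,"ty": 0,"tz": -0.1,"twist": 0,"claw": 1.2},
    {"tx": 0,"ty": 0,"tz": -0.2,"twist": 0,"claw": 1.2},
    {"tx": 0,"ty": 0,"tz": -0.2,"twist": 0,"claw": 1.2},
  ],
)

```text
t: 16.48
ee_pos: [570.1, 67.0, 103.2]
tool_rot: [0.736, 0.677, 0.0, 0.0]
contact_force: [4.1, 2.7, 1.6]
gripper_width: 0.174
grasp_force: 40.1
```

jog_arm(
  targets=[
    {"tx": 0,"ty": 0,"tz": -0.1,"twist": 0,"claw": 1.2},
    {"tx": 0,"ty": 0,"tz": -0.2,"twist": 0,"claw": 1.2},
    {"tx": 0,"ty": 0,"tz": -0.2,"twist": 0,"claw": 1.2},
  ],
)

```text
t: 16.85
ee_pos: [570.1, 67.0, 101.2]
tool_rot: [0.736, 0.677, 0.0, 0.0]
contact_force: [3.8, 2.2, 2.9]
gripper_width: 0.175
grasp_force: 40.1
```

jog_arm(
  targets=[
    {"tx": 0,"ty": 0,"tz": -0.1,"twist": 0,"claw": 1.2},
    {"tx": 0,"ty": 0,"tz": -0.2,"twist": 0,"claw": 1.2},
    {"tx": 0,"ty": 0,"tz": -0.2,"twist": 0,"claw": 1.2},
  ],
)

```text
t: 17.23
ee_pos: [570.0, 67.0, 99.2]
tool_rot: [0.736, 0.677, 0.0, 0.0]
contact_force: [3.9, 2.1, 2.4]
gripper_width: 0.173
grasp_force: 40.2
```

The tip is about 5 mm below the lower knuckle's top with no blocking force, so it is in the lower hole. I'll keep going gently.

jog_arm(
  targets=[
    {"tx": 0,"ty": 0,"tz": -0.1,"twist": 0,"claw": 1.2},
    {"tx": 0,"ty": 0,"tz": -0.2,"twist": 0,"claw": 1.2},
    {"tx": 0,"ty": 0,"tz": -0.3,"twist": 0,"claw": 1.2},
    {"tx": 0,"ty": 0,"tz": -0.4,"twist": 0,"claw": 1.2},
  ],
)

```text
t: 17.73
ee_pos: [570.6, 66.8, 95.9]
tool_rot: [0.736, 0.677, 0.0, 0.001]
contact_force: [3.9, 2.2, 5.1]
gripper_width: 0.178
grasp_force: 40.4
```

jog_arm(
  targets=[
    {"tx": 0,"ty": 0,"tz": -0.1,"twist": 0,"claw": 1.2},
    {"tx": 0,"ty": 0,"tz": -0.2,"twist": 0,"claw": 1.2},
    {"tx": 0,"ty": 0,"tz": -0.3,"twist": 0,"claw": 1.2},
  ],
)

```text
t: 18.1
ee_pos: [570.5, 66.8, 92.4]
tool_rot: [0.736, 0.677, 0.0, 0.001]
contact_force: [4.8, 1.2, 3.8]
gripper_width: 0.175
grasp_force: 40.2
```

jog_arm(
  targets=[
    {"tx": 0,"ty": 0,"tz": -0.1,"twist": 0,"claw": 1.2},
    {"tx": 0,"ty": 0,"tz": -0.2,"twist": 0,"claw": 1.2},
    {"tx": 0,"ty": 0,"tz": -0.3,"twist": 0,"claw": 1.2},
  ],
)

```text
t: 18.48
ee_pos: [570.5, 66.8, 89.3]
tool_rot: [0.736, 0.677, 0.0, 0.001]
contact_force: [5.5, 1.5, 3.6]
gripper_width: 0.176
grasp_force: 40.3
```

jog_arm(
  targets=[
    {"tx": 0.05,"ty": 0,"tz": -0.1,"twist": 0,"claw": 1.2},
    {"tx": 0.05,"ty": 0,"tz": -0.2,"twist": 0,"claw": 1.2},
    {"tx": 0.05,"ty": 0,"tz": -0.3,"twist": 0,"claw": 1.2},
  ],
)

```text
t: 18.85
ee_pos: [570.6, 66.9, 86.2]
tool_rot: [0.736, 0.677, -0.0, 0.0]
contact_force: [3.9, 1.4, 3.3]
gripper_width: 0.172
grasp_force: 40.3
```

jog_arm(
  targets=[
    {"tx": 0,"ty": 0,"tz": -0.1,"twist": 0,"claw": 1.2},
    {"tx": 0,"ty": 0,"tz": -0.2,"twist": 0,"claw": 1.2},
    {"tx": 0,"ty": 0,"tz": -0.2,"twist": 0,"claw": 1.2},
  ],
)

```text
t: 19.23
ee_pos: [570.4, 66.9, 83.9]
tool_rot: [0.736, 0.677, -0.0, 0.0]
contact_force: [5.9, 0.8, 2.1]
gripper_width: 0.171
grasp_force: 40.0
```

jog_arm(
  targets=[
    {"tx": 0,"ty": 0,"tz": -0.1,"twist": 0,"claw": 1.2},
    {"tx": 0,"ty": 0,"tz": -0.1,"twist": 0,"claw": 1.2},
  ],
)

```text
t: 19.48
ee_pos: [570.5, 66.9, 83.7]
tool_rot: [0.736, 0.677, -0.0, 0.0]
contact_force: [4.1, 1.1, 5.1]
gripper_width: 0.175
grasp_force: 40.6
```

Advance slowed at 83.7 mm, which matches the expected seating height, so I'll press a bit more.

jog_arm(
  targets=[
    {"tx": 0,"ty": 0,"tz": -0.1,"twist": 0,"claw": 1.2},
    {"tx": 0,"ty": 0,"tz": -0.1,"twist": 0,"claw": 1.2},
  ],
)

```text
t: 19.73
ee_pos: [570.6, 66.9, 83.6]
tool_rot: [0.736, 0.677, -0.0, -0.0]
contact_force: [2.7, 1.3, 9.9]
gripper_width: 0.175
grasp_force: 41.2
```

jog_arm(
  targets=[
    {"tx": 0,"ty": 0,"tz": -0.1,"twist": 0,"claw": 1.2},
    {"tx": 0,"ty": 0,"tz": -0.1,"twist": 0,"claw": 1.2},
  ],
)

```text
t: 19.98
ee_pos: [570.8, 66.9, 83.5]
tool_rot: [0.736, 0.677, -0.0, 0.0]
contact_force: [0.0, 0.5, 14.7]
gripper_width: 0.175
grasp_force: 41.8
```

jog_arm(
  targets=[
    {"tx": 0,"ty": 0,"tz": 0.1,"twist": 0,"claw": 1.8},
    {"tx": 0,"ty": 0,"tz": 0.1,"twist": 0,"claw": 3.0},
    {"tx": 0,"ty": 0,"tz": 0.2,"twist": 0,"claw": 3.6},
    {"tx": 0,"ty": 0,"tz": 0.3,"twist": 0,"claw": 3.8},
    {"tx": 0,"ty": 0,"tz": 3,"twist": 0,"claw": 3.8},
    {"tx": 0,"ty": 0,"tz": 8,"twist": 0,"claw": 3.8},
    {"tx": -4,"ty": 4,"tz": 12,"twist": 0,"claw": 3.8},
    {"tx": -9,"ty": 8,"tz": 13,"twist": 0,"claw": 3.8},
  ],
)

```text
t: 20.98
ee_pos: [488.3, 142.6, 212.6]
tool_rot: [0.737, 0.676, 0.002, 0.001]
contact_force: [-0.3, 0.3, -0.1]
gripper_width: 0.448
grasp_force: 0.0
```

jog_arm(
  targets=[
    {"tx": -4,"ty": 4,"tz": 0,"twist": 0,"claw": 3.8},
    {"tx": -7,"ty": 8,"tz": 0,"twist": 0,"claw": 3.8},
    {"tx": -7,"ty": 13,"tz": 0,"twist": 0,"claw": 3.8},
    {"tx": -7,"ty": 18,"tz": 0,"twist": 0,"claw": 3.8},
    {"tx": -7,"ty": 18,"tz": 0,"twist": 0,"claw": 3.8},
  ],
)

```text
t: 21.6
ee_pos: [416.3, 324.4, 209.6]
tool_rot: [0.734, 0.679, 0.0, -0.0]
contact_force: [-0.4, -0.9, 0.2]
gripper_width: 0.441
grasp_force: 0.0
```

```bash
python3 - <<'E'
from h import *
from scipy.optimize import least_squares
s=arm.state();print(s["t"],s["ee_pos"].round(1),s["gripper_width"])
a=shot("side");b=shot("top")
o=np.zeros((420,800,3),np.uint8)
o[:400,:400]=cv2.resize(a[165:245,282:362],None,fx=5,fy=5,interpolation=2);o[:400,400:]=cv2.resize(b[180:260,260:340],None,fx=5,fy=5,interpolation=2)
cv2.imwrite("pics/end.png",o[:,:,::-1])
cs={}
for c,im,bx in(("side",a,(300,180,340,225)),("top",b,(275,190,315,240))):
    ys,xs=np.nonzero(blob(im,"red",bx));cs[c]=(xs.mean(),ys.mean());print(c,len(xs),cs[c])
r=least_squares(lambda X:np.concatenate([proj(c,X)-cs[c] for c in cs]),[570,66,82]);print(r.x.round(1),r.fun.round(2))
for k in("hinge_line","pin_center"):print(k,[(c,np.round(q["location"],1),round(q["p"],2)) for c in cs for q in viewer.pinpoint(c,k)[:1]])
E
```

```text
21.6 [416.3 324.4 209.6] 0.4408395542243987
side 81 (np.float64(317.2962962962963), np.float64(210.88888888888889))
top 39 (np.float64(295.64102564102564), np.float64(210.76923076923077))
[571.6  64.1  81.7] [-0.49 -0.16  0.02  0.49]
hinge_line [('side', array([317. , 216.6]), 0.73), ('top', array([295.6, 212.8]), 0.71)]
pin_center [('side', array([315.7, 215.4]), 0.41), ('top', array([295.9, 214. ]), 0.41)]
```

View pics/end.png

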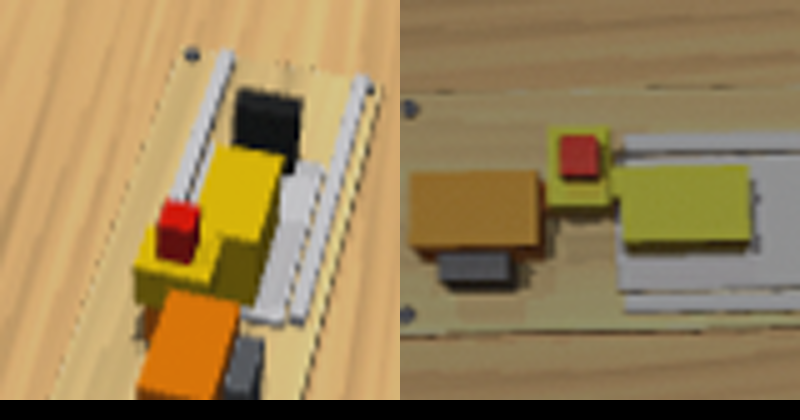

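The end view shows the red head flat on the yellow knuckle at (178,235) in the side crop and (578,157) in the top crop. The two halves are in line and the gripper is clear.

```bash
python3 -c "
from workcell import arm
print(arm.job_done())"
```

```text
the job is handed in; nothing more can be done
None
```

I handed the job in at about 22 s on the robot's clock: the carriage is home, the long pin is through both knuckles with its head down on the yellow one, and the gripper is clear. The hand-in returned no verdict, so the final judgement is unknown.

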